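Rake the finishing stones level in the draining tray

TASK

The washed ceramic finishing stones lie in a heap at one end of the draining tray. Take the rake from its rest and, touching the stones with the rake only, spread them along the whole tray into one even layer: at least two in each third of its length and none lying on another; rake in long steady strokes with the teeth resting on the rubber floor, and never press or knock the rake against the tray harder than 15 N. Then stand the rake back in its rest as you found it, let go, and leave the cup, jar and hammer undisturbed.

Things in the scene. Friction and masses are not known exactly. Their poses are not given: they have to be found in the camera images.
- stand: Green stand, fixed; origin on the table under the middle of the steel tray it carries, y along the tray, x across. Inside, the tray is 330 (y) by 150 mm (x); its 4 mm walls rise 30 mm above the ribbed black rubber floor, which yields about 1 mm per 12 N.
- tray_mid (a point): Nominal middle of the tray's rubber floor, 55 mm above the table. The real floor lies up to 3 mm higher or lower here, and is tipped along its length (about the stand's x axis) by up to 0.028 rad either way, so its ends lie up to 8 mm off: find height and slope by touch. A stiff screw and pivot hold both.
- rake: Upright hand rake, 122 mm tall, 0.22 kg. Origin mid tooth tips, z up the hilt. Four steel teeth 9 mm wide, 5 thick (y), 42 long, in a row along x, 17.5 mm apart (62 mm over all); then a blue crossbar 66 (x) by 26 mm (y), 42 to 54 mm above the tips; then a square wooden hilt 24 by 24 mm, 54 to 122 mm above the tips. It rakes along its own y.
- rest: Wooden rake rest, fixed; origin on the table at its centre. Base 110 (x) by 60 mm (y), 6 thick, with two cheeks along x, 10 mm thick, tops 50 mm above the table, 14 mm slot between. The rake stands with its teeth in the slot, crossbar on the cheeks, tips 8 mm above the table, its x along the rest's x.
- orange_post: Orange post, 63 mm tall, fixed beyond the tray's far long side, 110 mm from its middle line and abreast of the middle of an end third (95 mm from the tray's middle). The stones start heaped in this third.
- grey_post: The like grey post, fixed abreast of the other, empty end third of the tray.
- cup: Steel cup, 72 mm across, 85 mm tall, a bystander; origin under its middle.
- jar: Amber jar, 64 mm across, 75 mm tall, a bystander; origin under its middle.
- hammer: Hammer lying on the bench beyond the tray, a bystander; origin under its middle, handle along x.
- stone0: Round ceramic finishing stone, 36 mm across, 16 mm thick, about 36 g; origin at its centre, z along its thickness. The nine start heaped, some on others, in one end third of the tray.
- stone1: A stone like stone0.
- stone2: A stone like stone0.
- stone3: A stone like stone0.
- stone4: A stone like stone0.
- stone5: A stone like stone0.
- stone6: A stone like stone0.
- stone7: A stone like stone0.
- stone8: A stone like stone0.
Mind the look-alikes: they are no part of the job. What is shaped like the stone7 but blue or red is not meant.

How it is judged:
By the outcome, as a careful person would: the job done as asked, in the order asked, and still so for the second after the job is handed in, with the robot touching nothing.
It also fails if it takes over 72 s, if anything falls off the work surface, if the arm or the gripper's body presses on something with over 40 N, if the wrist force passes 120 N, or if a joint passes its speed limit or range.

ROBOT

A 7-joint arm with a two-finger parallel gripper is mounted at the origin on the work surface. World frame = base frame: x ahead of the robot, y to its left, z up, the work surface at z = 0. Lengths are in m, angles in rad, forces in N, time in s.
With the tool pointing down it reaches from about 0.35 to 0.9 m from the base axis. Payload 8.1 kg.
Tool frame: the origin (TCP) lies on the centre line of the jaws, within the pads' length; the fingertips stand 17 mm ahead of it and the grasp point (between the pads) lies 2 mm behind it; z points along the fingers, y is the direction in which the jaws open and shut (so a half turn about z gives the same grasp; the last joint's range is limited). The gripper opens to 92 mm and grips with 3 to 60 N. Pads are 19 mm wide; open, the fingers measure 130 mm over their backs; the gripper's body (75 mm by 190 mm) begins 47 mm behind the grasp point.
Start: joints at [-1.229, 0.434, 0.025, 1.573, -0.012, 1.134, -0.075], TCP at [0.269, 0.564, 0.217] pointing down, gripper open.
Joint ranges: [-2.62, 2.62], [-0.44, 2.09], [-1.27, 1.32], [0.08, 2.57], [-1.32, 4.46], [0.12, 2], [-2.74, 2.74]. Speed limits (rad/s): [2.22, 2.22, 3.01, 3.01, 3.14, 3.14, 3.14].

INTERFACE

Orientations are given as a rotation vector (axis times angle).
In Python, from cell import arm, imaging, job gives the robot as it stands.
- The arm moves only by the tool jog_arm, never from a script. Its argument "moves" is a list of rows, each an object with "fingers": the closure, from -1 (fully open) to 1 (shut); "xyz": the shift along the tool's x, y, z in cm, a list of three; "angular": the turn, a rotation vector about the tool's x, y, z in rad, a list of three. In form: [{"fingers": fingers, "xyz": [dx, dy, dz], "angular": [ax, ay, az]}, ...]. A call has 1 to 12 rows; each row is the pose to reach, as a shift and turn from the pose commanded when the call began, along the tool's axes at that moment; what a row does not reach only later rows make up. A row lasts 1/8 s, in which the tool goes at most 62.5 mm and 10.7 degrees, less where a joint would pass 70% of its speed; a pose out of reach is approached as far as the arm can. A call with a gripper value outside its range is refused whole. The fingers move at their own pace and stop on an object; "grip_force" is the grip in N (left out, the last holds). Time passes only in rows, so rows that repeat a pose let the fingers close. It gives the time, the measured TCP pose, the force and the opening at its end, in the units of the state.
- arm.observe(): the state, without advancing time (a new reading comes with each control period).
- imaging.get_image(name): name is "scene" or "top"; returns the picture (480x640x3 uint8, red, green, blue); there is no depth.
- imaging.camera_params(name): a dict with "fx", "fy", "cx", "cy" (pixels), "rvec" (rotation vector, rad) and "tvec" (3), from world to camera coordinates, as OpenCV has them. Camera axes: x right, y down, z forward; pixel columns grow to the right and rows downward; lengths in m; the calibration is good to about 2 mm. A picture is of the moment at which its call begins. camera_params takes no time and is no camera call.
- job.sign_off(): hands the job in, once; it reports no verdict.
The state is a dict: "clock": time; "joints": joint angles; "dq": joint speeds; "joint_efforts": joint torques, N m; "position": TCP position; "ee_rot": TCP orientation; "force": force on the tool from outside, world axes, zero at the start; "ft_torque": the same for the moment, N m; "width": opening from 0.0 (shut) to 1.0 (fully open).
Only numpy, scipy, OpenCV 4.12 (cv2) and the standard library are available. Lean on these libraries where they do the work, as an engineer would, in place of code of your own. Each camera call takes 0.05 s, during which the arm holds its last target. There are 200 camera calls.

## Working session

There is one attempt and no reset: what is moved stays moved. The work goes in short steps, Python scripts to look and compute and a tool call to move; the robot and the scene stay as the last step left them, time stands still between calls to the robot, and variables do not carry over. Pictures are saved under pics/ and viewed, about 8 in all and at most 12, crops included, and the job is handed in when it is done.

Besides the shell and the picture viewer there is one more tool, called after ">>>" by a JSON object that holds its "method" and its "body". jog_arm: Moves the arm, as the interface text tells. Its arguments: {"type":"object","properties":{"moves":{"type":"array"},"grip_force":{"type":"number"}},"required":["moves"]}

```bash
ls; mkdir -p pics; python3 - <<'E'
from cell import arm, imaging, job
import cv2
for n in("scene","top"):
    cv2.imwrite(f"pics/{n}0.png",imaging.get_image(n)[:,:,::-1]); print(imaging.camera_params(n))
print(arm.observe())
E
```

```text
pics
{'fx': 556.629518836676, 'fy': 556.629518836676, 'cx': 328.7093668649589, 'cy': 244.44574928417123, 'rvec': array([ 1.53576725,  2.06064811, -0.79614761]), 'tvec': array([ 0.17913857, -0.35794872,  1.46005762])}
{'fx': 466.3435318860579, 'fy': 466.3435318860579, 'cx': 320.3960696843673, 'cy': 243.73782835627807, 'rvec': array([ 2.12939889, -2.15400977,  0.20103658]), 'tvec': array([0.00331719, 0.61282459, 1.0961152 ])}
{'clock': 0.1, 'joints': array([-1.22860629,  0.43515518,  0.02494063,  1.57402914, -0.01158926,
        1.1340278 , -0.07506677]), 'dq': array([-0.00134886, -0.00221425,  0.0007634 , -0.00244597,  0.00026488,
       -0.00033612, -0.00079006]), 'joint_efforts': array([ 3.40613260e-03, -6.69127107e+01,  9.88482758e-01, -3.15142608e+01,
       -6.04253984e-02,  3.74032056e-02,  6.90468619e-05]), 'position': array([0.26873978, 0.56371992, 0.21581303]), 'ee_rot': array([-6.92888632e-01, -3.06402699e+00,  2.29552699e-03]), 'force': array([ 0.40574433,  0.2739318 , -1.7332541 ]), 'ft_torque': array([-0.02533035,  0.02499562,  0.00304237]), 'width': 1.0004189711725722}
```

View pics/top0.png

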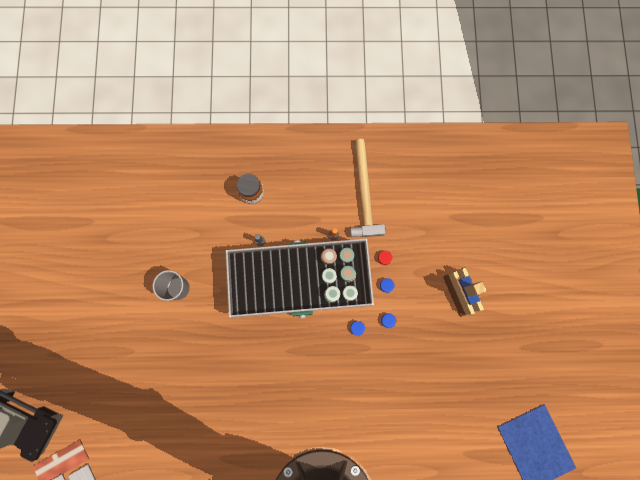

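View pics/scene0.png

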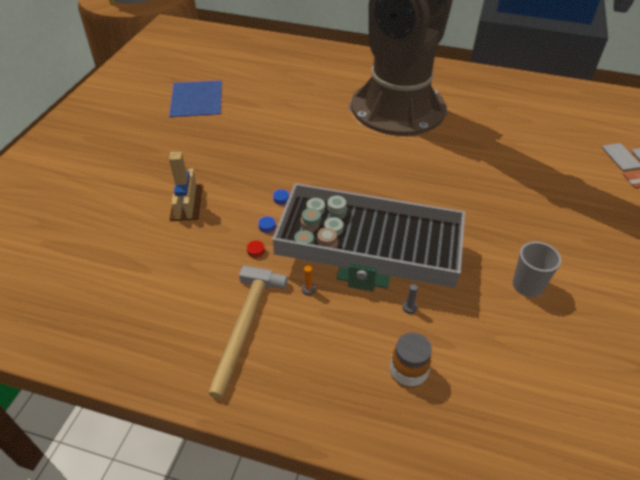

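```bash
cat > h.py <<'E'
from cell import arm, imaging, job
import cv2, numpy as np
from scipy.spatial.transform import Rotation as R
P={n:imaging.camera_params(n) for n in("scene","top")}
def ray(n,u,v):
    p=P[n];M=cv2.Rodrigues(np.array(p['rvec']))[0]
    d=M.T@np.array([(u-p['cx'])/p['fx'],(v-p['cy'])/p['fy'],1]);return -M.T@np.array(p['tvec']),d
def pt(n,u,v,z):
    c,d=ray(n,u,v);return c+d*(z-c[2])/d[2]
def px(n,X):
    p=P[n];return cv2.projectPoints(np.array([X],float),np.array(p['rvec']),np.array(p['tvec']),np.array([[p['fx'],0,p['cx']],[0,p['fy'],p['cy']],[0,0,1.]]),None)[0].ravel()
def grab(n,f=None):
    im=imaging.get_image(n)[:,:,::-1].copy()
    if f: cv2.imwrite(f,im)
    return im
E
python3 - <<'E'
from h import *
t=cv2.imread('pics/top0.png');s=cv2.imread('pics/scene0.png')
a=cv2.resize(t[225:330,220:390],None,fx=4,fy=4,interpolation=cv2.INTER_CUBIC)[:,:400]
a=cv2.resize(t[230:325,220:380],(640,380),interpolation=cv2.INTER_CUBIC)
b=cv2.resize(t[255:330,430:500],(210,225),interpolation=cv2.INTER_CUBIC)
b=cv2.resize(t[260:325,440:495],(330,390)[:2],interpolation=cv2.INTER_CUBIC) # x6
c=cv2.resize(s[145:225,160:210],(250,400),interpolation=cv2.INTER_CUBIC) #x5
cv=np.zeros((600,800,3),np.uint8)
a=cv2.resize(t[235:322,222:378],(468,261),interpolation=cv2.INTER_CUBIC) #x3
cv[:261,:468]=a; cv[:390,470:800]=b; cv[262:600,:250]=cv2.resize(s[145:225,160:210],(250,400),interpolation=cv2.INTER_CUBIC)[:338]
cv[395:600,255:795]=cv2.resize(s[180:285,270:472],(540,281),interpolation=cv2.INTER_CUBIC)[:205]
cv2.imwrite('pics/c1.png',cv)
for nm,(u,v) in dict(A=(228,249),B=(367,240),C=(373,305),D=(229,316)).items(): print(nm,pt('top',u,v,.085))
print('tcp px',px('top',[.2687,.5637,.2158]))
# masks
hsv=cv2.cvtColor(t,cv2.COLOR_BGR2HSV)
m=cv2.inRange(hsv,(100,120,50),(130,255,255));n,l,st,ce=cv2.connectedComponentsWithStats(m)
for i in range(1,n):
    if st[i,4]>15: print('blue',st[i],ce[i])
E
```

```text
A [0.5966822 0.2166895 0.085    ]
B [ 0.61514559 -0.11490394  0.085     ]
C [ 0.46043391 -0.12437345  0.085     ]
D [0.43924049 0.21119859 0.085     ]
tcp px [ 35.79300499 404.98767556]
blue [462 277  10   7  48] [466.72916667 280.0625    ]
blue [380 279  14  13 147] [386.76190476 284.97278912]
blue [468 295  12   9  73] [473.04109589 298.84931507]
blue [382 314  14  14 155] [388.34193548 320.27096774]
blue [351 321  14  14 152] [357.30921053 327.74342105]
blue [ 498  405   77   75 3480] [536.33103448 446.03045977]
```

View pics/c1.png

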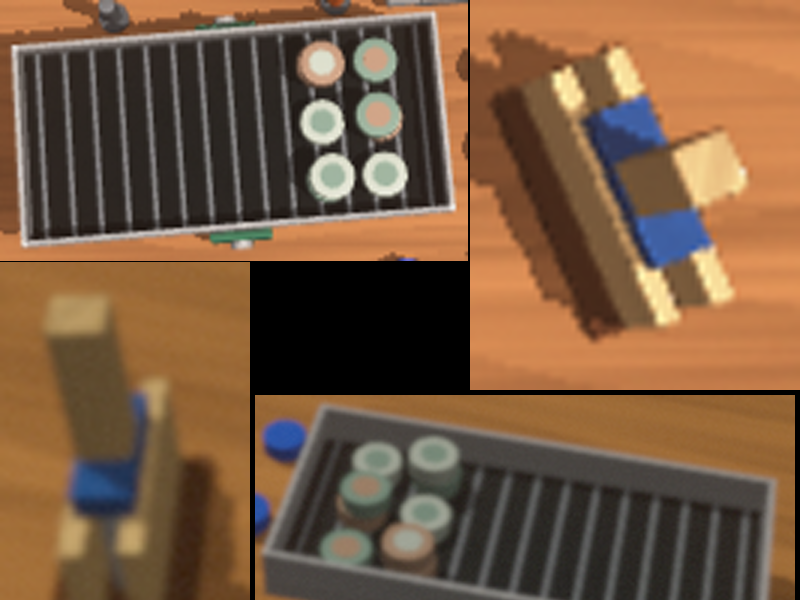

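```bash
cat >> h.py <<'E'
def tool_cmd(target_xyz,yaw_y,st=None):
    """shift (cm, tool axes) and turn for tool down with tool y at world angle yaw_y (mod pi)"""
    st=st or arm.observe();A=R.from_rotvec(st['ee_rot']);out=[]
    d=A.inv().apply(np.array(target_xyz)-st['position'])*100
    for k in(0,np.pi):
        y=np.array([np.cos(yaw_y+k),np.sin(yaw_y+k),0]);z=np.array([0,0,-1.]);x=np.cross(y,z)
        B=R.from_matrix(np.c_[x,y,z]);out.append((A.inv()*B).as_rotvec())
    return d.round(2),min(out,key=np.linalg.norm).round(3)
E
python3 - <<'E'
from h import *
f=lambda X,Y,z:pt('top',440+(X-470)/6-.4,260+Y/6-.4,z)
c=[f(*q,.05) for q in[(550,75),(630,48),(733,297),(655,327)]]
L=(c[0]+c[1])/2-(c[2]+c[3])/2;print('rest',np.mean(c,0),'len',np.hypot(*L[:2]),'ang',np.arctan2(L[1],L[0]),'w',np.linalg.norm(c[0]-c[1]))
b=[f(*q,.062) for q in[(587,118),(648,97),(712,245),(655,268)]]
L2=(b[0]+b[1])/2-(b[2]+b[3])/2;print('bar',np.mean(b,0),np.hypot(*L2[:2]),np.arctan2(L2[1],L2[0]))
print('hilt',np.mean([f(*q,.13) for q in[(672,150),(727,132),(748,180),(693,205)]],0))
g=lambda X,Y:(160+X/5,145+(Y-262)/5)
h=np.mean([g(*q) for q in[(50,298),(110,300),(107,332),(48,330)]],0)-.4;print('hilt scene',pt('scene',*h,.13))
st=arm.observe();A=R.from_rotvec(st['ee_rot']).as_matrix();print(A.round(3))
hl=np.mean([f(*q,.13) for q in[(672,150),(727,132),(748,180),(693,205)]],0)
ang=np.arctan2(L[1],L[0])
print(tool_cmd([hl[0],hl[1],.2],ang+np.pi/2))
E
```

```text
rest [ 0.49373718 -0.36260177  0.05      ] len 0.10800188313940315 ang 0.33724107689733374 w 0.03528680674475397
bar [ 0.49458393 -0.36219993  0.062     ] 0.06417557637986235 0.36121690418695096
hilt [ 0.49545205 -0.36215978  0.13      ]
hilt scene [ 0.49369296 -0.36178433  0.13      ]
[[-0.903  0.43  -0.001]
 [ 0.43   0.903 -0.001]
 [-0.    -0.001 -1.   ]]
(array([-60.3 , -73.82,   1.7 ]), array([-0.001, -0.   , -0.782]))
```

>>> {"method": "jog_arm", "body": {"moves": [{"fingers":-1,"xyz":[-10,-12.3,0],"angular":[0,0,-0.13]},{"fingers":-1,"xyz":[-30,-36.9,0],"angular":[0,0,-0.4]},{"fingers":-1,"xyz":[-60.3,-73.8,1],"angular":[0,0,-0.77]},{"fingers":-1,"xyz":[-60.3,-73.8,1],"angular":[0,0,-0.77]},{"fingers":-1,"xyz":[-60.3,-73.8,1],"angular":[0,0,-0.77]},{"fingers":-1,"xyz":[-60.3,-73.8,1],"angular":[0,0,-0.77]},{"fingers":-1,"xyz":[-60.3,-73.8,1],"angular":[0,0,-0.77]},{"fingers":-1,"xyz":[-60.3,-73.8,1],"angular":[0,0,-0.77]},{"fingers":-1,"xyz":[-60.3,-73.8,1],"angular":[0,0,-0.77]},{"fingers":-1,"xyz":[-60.3,-73.8,1],"angular":[0,0,-0.77]},{"fingers":-1,"xyz":[-60.3,-73.8,1],"angular":[0,0,-0.77]},{"fingers":-1,"xyz":[-60.3,-73.8,1],"angular":[0,0,-0.77]}]}}

```text
clock: 1.6
position: [0.4467, -0.1629, 0.209]
ee_rot: [-0.509, 3.1, 0.0]
force: [1.9, 0.4, -0.2]
width: 1.001
```

```bash
python3 - <<'E'
from h import *
st=arm.observe();print(st['position'],st['joints'].round(2),np.abs(st['dq']).max());print(tool_cmd([.4945,-.362,.17],.35+np.pi/2))
E
```

```text
[ 0.44666762 -0.16287146  0.20904821] [-0.11  0.2   0.41  1.96 -0.09  1.    2.24] 1.2859225485193555
(array([  1.84, -20.4 ,   3.9 ]), array([ 0.   ,  0.   , -0.024]))
```

>>> {"method": "jog_arm", "body": {"moves": [{"fingers":-1,"xyz":[1.8,-20.4,1],"angular":[0,0,-0.02]},{"fingers":-1,"xyz":[1.8,-20.4,1],"angular":[0,0,-0.02]},{"fingers":-1,"xyz":[1.8,-20.4,1],"angular":[0,0,-0.02]},{"fingers":-1,"xyz":[1.8,-20.4,2],"angular":[0,0,-0.02]},{"fingers":-1,"xyz":[1.8,-20.4,3.5],"angular":[0,0,-0.02]},{"fingers":-1,"xyz":[1.8,-20.4,3.5],"angular":[0,0,-0.02]},{"fingers":-1,"xyz":[1.8,-20.4,3.5],"angular":[0,0,-0.02]},{"fingers":-1,"xyz":[1.8,-20.4,3.5],"angular":[0,0,-0.02]}]}}

```text
clock: 2.6
position: [0.4952, -0.3592, 0.1747]
ee_rot: [-0.541, 3.093, -0.0]
force: [-0.1, -0.3, -0.5]
width: 0.999
```

```bash
python3 - <<'E'
from h import *
t=grab('top');s=grab('scene')
cv2.imwrite('pics/c2.png',np.hstack([cv2.resize(t[240:340,420:520],(400,400),interpolation=cv2.INTER_CUBIC),cv2.resize(s[105:225,130:250],(400,400),interpolation=cv2.INTER_CUBIC)]))
st=arm.observe();print(st['position'],st['joints'].round(2),np.abs(st['dq']).max(),st['force']);print(tool_cmd([.4945,-.362,.094],.35+np.pi/2))
E
```

```text
[ 0.49505072 -0.35964236  0.1746583 ] [ 0.23  0.47  0.45  1.69 -0.23  1.04  2.67] 0.006837816526550487 [-0.24730065  0.47401252  0.25735858]
(array([ 0.14, -0.2 ,  8.07]), array([-0.001,  0.001, -0.004]))
```

View pics/c2.png

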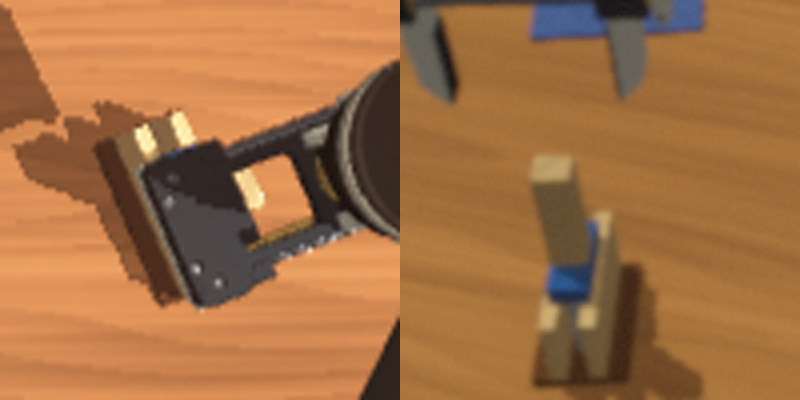

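>>> {"method": "jog_arm", "body": {"moves": [{"fingers":-1,"xyz":[0.1,-0.2,0],"angular":[0,0,0.187]},{"fingers":-1,"xyz":[0.1,-0.2,0],"angular":[0,0,0.374]},{"fingers":-1,"xyz":[0.1,-0.2,0],"angular":[0,0,1.2]},{"fingers":-1,"xyz":[0.1,-0.2,0],"angular":[0,0,2]},{"fingers":-1,"xyz":[0.1,-0.2,0],"angular":[0,0,2]},{"fingers":-1,"xyz":[0.1,-0.2,0],"angular":[0,0,2.5]},{"fingers":-1,"xyz":[0.1,-0.2,0],"angular":[0,0,3.135]},{"fingers":-1,"xyz":[0.1,-0.2,0],"angular":[0,0,3.135]},{"fingers":-1,"xyz":[0.1,-0.2,0],"angular":[0,0,3.135]},{"fingers":-1,"xyz":[0.1,-0.2,0],"angular":[0,0,3.135]},{"fingers":-1,"xyz":[0.1,-0.2,0],"angular":[0,0,3.135]},{"fingers":-1,"xyz":[0.1,-0.2,0],"angular":[0,0,3.135]}]}}

```text
clock: 4.2
position: [0.4947, -0.362, 0.1744]
ee_rot: [2.564, 1.815, 0.001]
force: [-0.5, 0.3, 0.7]
width: 1.001
```

>>> {"method": "jog_arm", "body": {"moves": [{"fingers":-1,"xyz":[0,0,0],"angular":[0,0,0.187]},{"fingers":-1,"xyz":[0,0,0],"angular":[0,0,0.374]},{"fingers":-1,"xyz":[0,0,0],"angular":[0,0,0.561]},{"fingers":-1,"xyz":[0,0,0],"angular":[0,0,0.748]},{"fingers":-1,"xyz":[0,0,0],"angular":[0,0,0.895]},{"fingers":-1,"xyz":[0,0,0],"angular":[0,0,0.895]}]}}

```text
clock: 4.95
position: [0.4947, -0.3621, 0.174]
ee_rot: [3.095, 0.538, -0.0]
force: [1.0, 0.6, 1.3]
width: 1.0
```

```bash
python3 - <<'E'
from h import *
st=arm.observe();print(st['position'],st['joints'].round(2),np.abs(st['dq']).max(),st['force']);print(tool_cmd([.4945,-.362,.094],.35+np.pi/2))
E
```

```text
[ 0.49465792 -0.36207457  0.17402339] [-0.18  0.75  1.26  1.72 -0.76  1.25  0.04] 0.07554580257436769 [1.01829569 0.62349676 1.2906357 ]
(array([-0.01, -0.01,  8.  ]), array([ 0.   ,  0.   , -0.006]))
```

>>> {"method": "jog_arm", "body": {"moves": [{"fingers":-1,"xyz":[0,0,2.5],"angular":[0,0,0]},{"fingers":-1,"xyz":[0,0,5],"angular":[0,0,0]},{"fingers":-1,"xyz":[0,0,7],"angular":[0,0,0]},{"fingers":-1,"xyz":[0,0,8],"angular":[0,0,0]},{"fingers":-1,"xyz":[0,0,8],"angular":[0,0,0]},{"fingers":1,"xyz":[0,0,8],"angular":[0,0,0]},{"fingers":1,"xyz":[0,0,8],"angular":[0,0,0]},{"fingers":1,"xyz":[0,0,8],"angular":[0,0,0]},{"fingers":1,"xyz":[0,0,8],"angular":[0,0,0]},{"fingers":1,"xyz":[0,0,8],"angular":[0,0,0]},{"fingers":1,"xyz":[0,0,8],"angular":[0,0,0]}], "grip_force": 45}}

```text
clock: 6.32
position: [0.4944, -0.3623, 0.094]
ee_rot: [-3.095, -0.536, 0.0]
force: [-0.3, 0.1, 0.5]
width: 0.395
```

```bash
python3 - <<'E'
from h import *
st=arm.observe();print(st['position'],st['ee_rot'],st['joints'].round(2),np.abs(st['dq']).max(),st['force'],st['width']*92)
c=[pt('top',*q,.085) for q in[(228,249),(367,240),(373,305),(229,316)]]
print(np.mean(c,0))
E
```

```text
[ 0.49439783 -0.36228467  0.09399686] [-3.09548314e+00 -5.35756052e-01  8.57137584e-06] [-0.14  0.83  1.17  1.8  -0.85  1.12  0.1 ] 0.0025840927891544133 [-0.25019973  0.05025929  0.5193083 ] 36.3396449595272
[0.52787555 0.04715267 0.085     ]
```

>>> {"method": "jog_arm", "body": {"moves": [{"fingers":1,"xyz":[0,0,0],"angular":[0,0,0]},{"fingers":1,"xyz":[0,0,0],"angular":[0,0,0]},{"fingers":1,"xyz":[0,0,0],"angular":[0,0,0]}]}}

```text
clock: 6.7
position: [0.4944, -0.3624, 0.094]
ee_rot: [3.096, 0.536, -0.0]
force: [0.6, -0.5, -1.3]
width: 0.256
```

```bash
cat >> h.py <<'E'
TC=np.array([.528,.047]);TY=.06
def w2t(p):
    c,s=np.cos(TY),np.sin(TY);d=np.asarray(p)[:2]-TC;return np.array([c*d[0]+s*d[1],-s*d[0]+c*d[1]])
def t2w(x,y):
    c,s=np.cos(TY),np.sin(TY);return TC+[c*x-s*y,s*x+c*y]
E
python3 - <<'E'
from h import *
t=cv2.imread('pics/top0.png')
g=t.max(axis=2);m=(g<75).astype(np.uint8)*255;m[:235]=0;m[325:]=0;m[:,:215]=0;m[:,385:]=0
m=cv2.morphologyEx(m,cv2.MORPH_CLOSE,np.ones((5,5)));n,l,s,c=cv2.connectedComponentsWithStats(m)
i=1+np.argmax(s[1:,4]);cn=cv2.findContours((l==i).astype(np.uint8),0,2)[0][0];r=cv2.boxPoints(cv2.minAreaRect(cn));print(r)
for q in r: print('floor/wall inner',w2t(pt('top',*q,.06)).round(4))
for q in[(228,249),(367,240),(373,305),(229,316)]: print('rim',w2t(pt('top',*q,.085)).round(4))
for X,Y in[(321,63),(376,60),(322,122),(379,115),(332,176),(385,174)]:
    u,v=222+X/3-.3,235+Y/3-.3
    print('stone',[w2t(pt('top',u,v,z)).round(3) for z in(.071,.087)])
print(tool_cmd([.4945,-.362,.2],.06+np.pi/2)); x,y=t2w(0,.12);print(x,y,tool_cmd([x,y,.2],.06+np.pi/2))
E
```

```text
[[226.4791  248.5379 ]
 [364.7606  236.87561]
 [370.31882 302.78033]
 [232.03732 314.44263]]
floor/wall inner [0.0844 0.1732]
floor/wall inner [ 0.0897 -0.1653]
floor/wall inner [-0.0713 -0.1644]
floor/wall inner [-0.0749  0.1663]
rim [0.0787 0.1653]
rim [ 0.0773 -0.1668]
rim [-0.0777 -0.167 ]
rim [-0.0788  0.1692]
stone [array([ 0.048, -0.073]), array([ 0.046, -0.072])]
stone [array([ 0.047, -0.117]), array([ 0.045, -0.116])]
stone [array([ 0.  , -0.07]), array([-0.001, -0.069])]
stone [array([ 0.003, -0.116]), array([ 0.001, -0.115])]
stone [array([-0.043, -0.075]), array([-0.044, -0.074])]
stone [array([-0.044, -0.117]), array([-0.045, -0.116])]
(array([  0.02,  -0.03, -10.6 ]), array([0.   , 0.   , 0.283]))
0.5208043192224667 0.16678406479222452 (array([ 20.27, -48.95, -10.61]), array([0.   , 0.   , 0.283]))
```

>>> {"method": "jog_arm", "body": {"moves": [{"fingers":1,"xyz":[0,0,-1],"angular":[0,0,0]},{"fingers":1,"xyz":[0,0,-3],"angular":[0,0,0]},{"fingers":1,"xyz":[0,0,-6],"angular":[0,0,0]},{"fingers":1,"xyz":[0,0,-10.6],"angular":[0,0,0]},{"fingers":1,"xyz":[0,0,-10.6],"angular":[0,0,0]},{"fingers":1,"xyz":[0,0,-10.6],"angular":[0,0,0]}]}}

```text
clock: 7.45
position: [0.4944, -0.3621, 0.2004]
ee_rot: [-3.095, -0.536, -0.001]
force: [0.0, -0.3, -2.9]
width: 0.263
```

>>> {"method": "jog_arm", "body": {"moves": [{"fingers":1,"xyz":[1,-2.5,0],"angular":[0,0,0.02]},{"fingers":1,"xyz":[3,-7.3,0],"angular":[0,0,0.05]},{"fingers":1,"xyz":[20.3,-48.9,0],"angular":[0,0,0.283]},{"fingers":1,"xyz":[20.3,-48.9,0],"angular":[0,0,0.283]},{"fingers":1,"xyz":[20.3,-48.9,0],"angular":[0,0,0.283]},{"fingers":1,"xyz":[20.3,-48.9,0],"angular":[0,0,0.283]},{"fingers":1,"xyz":[20.3,-48.9,0],"angular":[0,0,0.283]},{"fingers":1,"xyz":[20.3,-48.9,0],"angular":[0,0,0.283]},{"fingers":1,"xyz":[20.3,-48.9,0],"angular":[0,0,0.283]},{"fingers":1,"xyz":[20.3,-48.9,0],"angular":[0,0,0.283]},{"fingers":1,"xyz":[20.3,-48.9,0],"angular":[0,0,0.283]},{"fingers":1,"xyz":[20.3,-48.9,0],"angular":[0,0,0.283]}]}}

```text
clock: 8.95
position: [0.521, 0.1644, 0.1999]
ee_rot: [3.14, 0.09, -0.001]
force: [0.1, -1.2, -2.2]
width: 0.26
```

```bash
python3 - <<'E'
from h import *
st=arm.observe();print(st['position'],st['joints'].round(2),np.abs(st['dq']).max(),st['force']);x,y=t2w(0,.12);print(x,y,tool_cmd([x,y,.155],.06+np.pi/2))
E
```

```text
[0.52102483 0.16436331 0.19991549] [-1.23  0.59  1.28  1.85 -0.62  1.18 -1.25] 0.01182909628490306 [ 0.07994393 -1.23242    -2.17563782]
0.5208043192224667 0.16678406479222452 (array([-0.01, -0.25,  4.49]), array([ 0.001,  0.   , -0.003]))
```

>>> {"method": "jog_arm", "body": {"moves": [{"fingers":1,"xyz":[0,-0.1,2.5],"angular":[0,0,0]},{"fingers":1,"xyz":[0,-0.1,4],"angular":[0,0,0]},{"fingers":1,"xyz":[0,-0.1,4.7],"angular":[0,0,0]},{"fingers":1,"xyz":[0,-0.1,4.9],"angular":[0,0,0]},{"fingers":1,"xyz":[0,-0.1,4.9],"angular":[0,0,0]}]}}

```text
clock: 9.57
position: [0.5215, 0.1672, 0.1514]
ee_rot: [-3.14, -0.093, -0.001]
force: [-0.6, -0.6, -1.5]
width: 0.257
```

>>> {"method": "jog_arm", "body": {"moves": [{"fingers":1,"xyz":[0,0,0.06],"angular":[0,0,0]},{"fingers":1,"xyz":[0,0,0.12],"angular":[0,0,0]},{"fingers":1,"xyz":[0,0,0.2],"angular":[0,0,0]},{"fingers":1,"xyz":[0,0,0.2],"angular":[0,0,0]}]}}

```text
clock: 10.07
position: [0.5212, 0.1675, 0.149]
ee_rot: [-3.14, -0.094, 0.0]
force: [-0.2, 0.8, -2.0]
width: 0.259
```

>>> {"method": "jog_arm", "body": {"moves": [{"fingers":1,"xyz":[0,0,0.08],"angular":[0,0,0]},{"fingers":1,"xyz":[0,0,0.15],"angular":[0,0,0]},{"fingers":1,"xyz":[0,0,0.15],"angular":[0,0,0]}]}}

```text
clock: 10.45
position: [0.5212, 0.1675, 0.1475]
ee_rot: [-3.14, -0.094, 0.0]
force: [-0.3, -0.6, -1.8]
width: 0.262
```

>>> {"method": "jog_arm", "body": {"moves": [{"fingers":1,"xyz":[0,0,0.08],"angular":[0,0,0]},{"fingers":1,"xyz":[0,0,0.1],"angular":[0,0,0]},{"fingers":1,"xyz":[0,0,0.1],"angular":[0,0,0]}]}}

```text
clock: 10.82
position: [0.5212, 0.1675, 0.1465]
ee_rot: [3.14, 0.094, -0.0]
force: [-0.6, -0.2, -2.3]
width: 0.261
```

>>> {"method": "jog_arm", "body": {"moves": [{"fingers":1,"xyz":[0,0,0.06],"angular":[0,0,0]},{"fingers":1,"xyz":[0,0,0.06],"angular":[0,0,0]}]}}

```text
clock: 11.08
position: [0.5212, 0.1675, 0.1459]
ee_rot: [-3.14, -0.094, 0.0]
force: [0.4, -0.0, -2.5]
width: 0.258
```

>>> {"method": "jog_arm", "body": {"moves": [{"fingers":1,"xyz":[0,0,0.05],"angular":[0,0,0]},{"fingers":1,"xyz":[0,0,0.05],"angular":[0,0,0]}]}}

```text
clock: 11.32
position: [0.5212, 0.1674, 0.1454]
ee_rot: [3.14, 0.094, -0.0]
force: [-0.2, 0.1, -2.5]
width: 0.259
```

>>> {"method": "jog_arm", "body": {"moves": [{"fingers":1,"xyz":[0,0,0.05],"angular":[0,0,0]},{"fingers":1,"xyz":[0,0,0.05],"angular":[0,0,0]}]}}

```text
clock: 11.58
position: [0.5212, 0.1674, 0.1449]
ee_rot: [3.14, 0.094, -0.0]
force: [0.2, -0.6, -2.1]
width: 0.258
```

>>> {"method": "jog_arm", "body": {"moves": [{"fingers":1,"xyz":[0,0,0.05],"angular":[0,0,0]},{"fingers":1,"xyz":[0,0,0.05],"angular":[0,0,0]}]}}

```text
clock: 11.82
position: [0.5212, 0.1675, 0.1444]
ee_rot: [-3.14, -0.094, -0.0]
force: [0.0, -0.0, -2.0]
width: 0.257
```

>>> {"method": "jog_arm", "body": {"moves": [{"fingers":1,"xyz":[0,0,0.05],"angular":[0,0,0]},{"fingers":1,"xyz":[0,0,0.05],"angular":[0,0,0]}]}}

```text
clock: 12.08
position: [0.5212, 0.1674, 0.1439]
ee_rot: [-3.14, -0.094, 0.0]
force: [0.3, -0.1, -2.6]
width: 0.259
```

>>> {"method": "jog_arm", "body": {"moves": [{"fingers":1,"xyz":[0,0,0.04],"angular":[0,0,0]},{"fingers":1,"xyz":[0,0,0.04],"angular":[0,0,0]}]}}

```text
clock: 12.32
position: [0.5212, 0.1674, 0.1435]
ee_rot: [-3.14, -0.094, 0.0]
force: [-0.6, 0.0, -2.5]
width: 0.262
```

>>> {"method": "jog_arm", "body": {"moves": [{"fingers":1,"xyz":[0,0,0.04],"angular":[0,0,0]},{"fingers":1,"xyz":[0,0,0.04],"angular":[0,0,0]}]}}

```text
clock: 12.58
position: [0.5212, 0.1674, 0.1431]
ee_rot: [3.14, 0.094, -0.0]
force: [0.7, -0.1, -1.9]
width: 0.26
```

>>> {"method": "jog_arm", "body": {"moves": [{"fingers":1,"xyz":[0,0,0.03],"angular":[0,0,0]},{"fingers":1,"xyz":[0,0,0.03],"angular":[0,0,0]}]}}

```text
clock: 12.82
position: [0.5212, 0.1675, 0.1428]
ee_rot: [-3.14, -0.094, 0.0]
force: [-0.4, 0.2, -1.8]
width: 0.258
```

>>> {"method": "jog_arm", "body": {"moves": [{"fingers":1,"xyz":[0,0,0.04],"angular":[0,0,0]},{"fingers":1,"xyz":[0,0,0.04],"angular":[0,0,0]}]}}

```text
clock: 13.08
position: [0.5212, 0.1675, 0.1424]
ee_rot: [-3.14, -0.094, 0.0]
force: [-0.8, -1.1, -2.4]
width: 0.257
```

>>> {"method": "jog_arm", "body": {"moves": [{"fingers":1,"xyz":[0,0,0.04],"angular":[0,0,0]},{"fingers":1,"xyz":[0,0,0.04],"angular":[0,0,0]}]}}

```text
clock: 13.32
position: [0.5212, 0.1675, 0.142]
ee_rot: [-3.14, -0.094, 0.0]
force: [-0.2, -0.5, -2.4]
width: 0.258
```

>>> {"method": "jog_arm", "body": {"moves": [{"fingers":1,"xyz":[0,0,0.03],"angular":[0,0,0]},{"fingers":1,"xyz":[0,0,0.03],"angular":[0,0,0]}]}}

```text
clock: 13.58
position: [0.5212, 0.1675, 0.1417]
ee_rot: [-3.14, -0.094, -0.0]
force: [-0.3, 0.1, -2.3]
width: 0.257
```

>>> {"method": "jog_arm", "body": {"moves": [{"fingers":1,"xyz":[0,0,0.04],"angular":[0,0,0]},{"fingers":1,"xyz":[0,0,0.04],"angular":[0,0,0]}]}}

```text
clock: 13.82
position: [0.5212, 0.1674, 0.1413]
ee_rot: [-3.14, -0.094, 0.0]
force: [0.4, 0.2, -2.0]
width: 0.258
```

>>> {"method": "jog_arm", "body": {"moves": [{"fingers":1,"xyz":[0,0,0.04],"angular":[0,0,0]},{"fingers":1,"xyz":[0,0,0.04],"angular":[0,0,0]}]}}

```text
clock: 14.08
position: [0.5213, 0.1675, 0.141]
ee_rot: [-3.14, -0.094, -0.0]
force: [-0.7, 0.5, -1.1]
width: 0.254
```

>>> {"method": "jog_arm", "body": {"moves": [{"fingers":1,"xyz":[0,0,0.03],"angular":[0,0,0]},{"fingers":1,"xyz":[0,0,0.03],"angular":[0,0,0]}]}}

```text
clock: 14.32
position: [0.5213, 0.1674, 0.1408]
ee_rot: [-3.14, -0.094, -0.0]
force: [-0.8, -0.3, 0.6]
width: 0.26
```

>>> {"method": "jog_arm", "body": {"moves": [{"fingers":1,"xyz":[0,0,-0.6],"angular":[0,0,0]},{"fingers":1,"xyz":[0,4,-0.6],"angular":[0,0,0]},{"fingers":1,"xyz":[0,8,-0.6],"angular":[0,0,0]},{"fingers":1,"xyz":[0,12,-0.6],"angular":[0,0,0]},{"fingers":1,"xyz":[0,12.8,-0.5],"angular":[0,0,0]},{"fingers":1,"xyz":[0,12.8,-0.38],"angular":[0,0,0]},{"fingers":1,"xyz":[0,12.8,-0.38],"angular":[0,0,0]},{"fingers":1,"xyz":[0,12.8,-0.33],"angular":[0,0,0]},{"fingers":1,"xyz":[0,12.8,-0.28],"angular":[0,0,0]},{"fingers":1,"xyz":[0,12.8,-0.28],"angular":[0,0,0]}]}}

```text
clock: 15.58
position: [0.5288, 0.04, 0.1433]
ee_rot: [3.14, 0.095, -0.0]
force: [0.3, -0.3, -2.3]
width: 0.262
```

>>> {"method": "jog_arm", "body": {"moves": [{"fingers":1,"xyz":[0,0,0.04],"angular":[0,0,0]},{"fingers":1,"xyz":[0,0,0.04],"angular":[0,0,0]}]}}

```text
clock: 15.82
position: [0.5288, 0.0397, 0.143]
ee_rot: [-3.14, -0.094, 0.0]
force: [0.9, 0.5, -1.9]
width: 0.257
```

>>> {"method": "jog_arm", "body": {"moves": [{"fingers":1,"xyz":[0,0,0.04],"angular":[0,0,0]},{"fingers":1,"xyz":[0,0,0.04],"angular":[0,0,0]}]}}

```text
clock: 16.08
position: [0.5289, 0.0396, 0.1427]
ee_rot: [-3.14, -0.094, -0.0]
force: [-0.4, 0.6, -0.7]
width: 0.256
```

>>> {"method": "jog_arm", "body": {"moves": [{"fingers":1,"xyz":[0,0,0.03],"angular":[0,0,0]},{"fingers":1,"xyz":[0,0,0.03],"angular":[0,0,0]}]}}

```text
clock: 16.32
position: [0.529, 0.0396, 0.1425]
ee_rot: [-3.14, -0.094, -0.0]
force: [-0.1, 0.9, 1.0]
width: 0.257
```

```bash
python3 - <<'E'
from h import *
st=arm.observe();print(st['position'],st['joints'].round(2),st['force'],w2t(st['position']),R.from_rotvec(st['ee_rot']).as_matrix()[:,1]); print(np.arctan2(1,0)+TY)
for n in('top','scene'):
    grab(n,f'pics/{n}3.png')
E
```

```text
[0.52897199 0.03964457 0.14250448] [-0.96  0.6   1.18  1.95 -0.66  1.04 -0.99] [-0.05982017  0.92745991  0.98838451] [ 0.00052918 -0.00740048] [ 5.96738589e-02 -9.98217920e-01 -1.20475978e-04]
1.6307963267948966
```

```bash
python3 - <<'E'
import cv2,numpy as np
t=cv2.imread('pics/top3.png');s=cv2.imread('pics/scene3.png')
cv=np.zeros((600,800,3),np.uint8)
cv[:,:400]=cv2.resize(t[235:325,320:380],(400,600),interpolation=cv2.INTER_CUBIC)
cv[:,400:]=cv2.resize(s[180:270,280:340],(400,600),interpolation=cv2.INTER_CUBIC)
cv2.imwrite('pics/c3.png',cv)
E
```

View pics/c3.png

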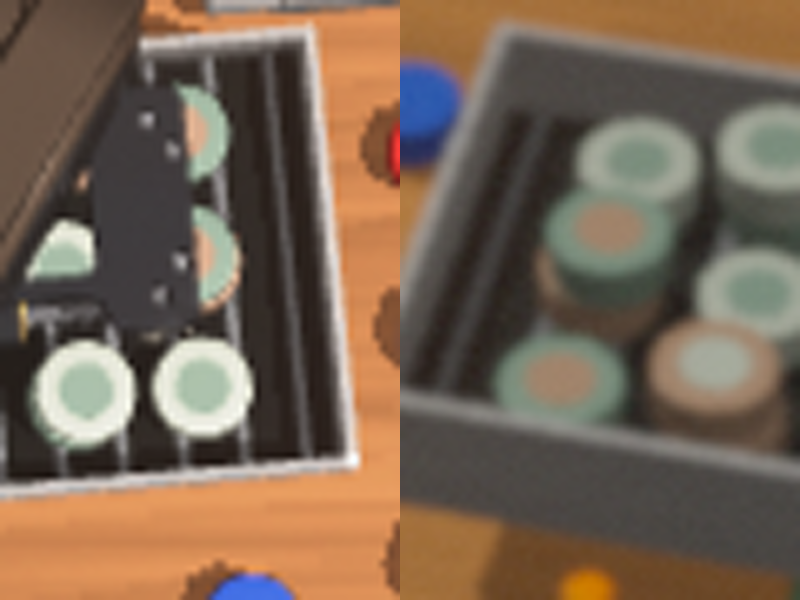

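>>> {"method": "jog_arm", "body": {"moves": [{"fingers":1,"xyz":[0,0,-2],"angular":[0,0,0]},{"fingers":1,"xyz":[0,0,-4.8],"angular":[0,0,0]},{"fingers":1,"xyz":[2,3,-4.8],"angular":[0,0,0]},{"fingers":1,"xyz":[3.9,7,-4.8],"angular":[0,0,0]},{"fingers":1,"xyz":[3.9,9.05,-4.8],"angular":[0,0,0]},{"fingers":1,"xyz":[3.9,9.05,-4.5],"angular":[0,0,0]},{"fingers":1,"xyz":[3.9,9.05,-3.5],"angular":[0,0,0]},{"fingers":1,"xyz":[3.9,9.05,-2.6],"angular":[0,0,0]},{"fingers":1,"xyz":[3.9,9.05,-2.27],"angular":[0,0,0]},{"fingers":1,"xyz":[3.9,9.05,-2.27],"angular":[0,0,0]}]}}

```text
clock: 17.68
position: [0.5725, -0.0476, 0.1643]
ee_rot: [3.14, 0.095, -0.003]
force: [-0.1, -0.9, -2.9]
width: 0.259
```

```bash
cat >> h.py <<'E'
def zc(y): return .1427-.0133*y
def where():
    st=arm.observe();t=w2t(st['position']);print('tray',t.round(4),'z',st['position'][2].round(4),'above',(st['position'][2]-zc(t[1])).round(4),'F',st['force'].round(1),'w',(st['width']*92).round(1),'t',st['clock'],'q',st['joints'].round(2));return st
E
python3 -c "
from h import *
where()"
```

```text
Traceback (most recent call last):
  File "h.py", line 31, in where
    st=arm.observe();t=w2t(st['position']);print('tray',t.round(4),'z',st['position'][2].round(4),'above',(st['position'][2]-zc(t[1])).round(4),'F',st['force'].round(1),'w',(st['width']*92).round(1),'t',st['clock'],'q',st['joints'].round(2));return st
                                                                                                                                                                             ^^^^^^^^^^^^^^^^^^^^^^
AttributeError: 'float' object has no attribute 'round'
```

>>> {"method": "jog_arm", "body": {"moves": [{"fingers":1,"xyz":[0,-0.8,0],"angular":[0,0,0]},{"fingers":1,"xyz":[0,-1.7,0],"angular":[0,0,0]},{"fingers":1,"xyz":[0,-2.6,0],"angular":[0,0,0]},{"fingers":1,"xyz":[0,-3.5,0],"angular":[0,0,0]},{"fingers":1,"xyz":[0,-4.4,0],"angular":[0,0,0]},{"fingers":1,"xyz":[0,-5.3,0],"angular":[0,0,0]},{"fingers":1,"xyz":[0,-5.3,0],"angular":[0,0,0]}]}}

```text
clock: 18.55
position: [0.57, 0.0056, 0.1649]
ee_rot: [-3.14, -0.096, 0.0]
force: [-0.3, -0.9, -2.7]
width: 0.258
```

```bash
sed -i "s/(st\['width'\]\*92).round(1)/round(st['width']*92,1)/" h.py; python3 - <<'E'
from h import *
where()
t=grab('top');s=grab('scene')
cv=np.zeros((400,800,3),np.uint8)
cv[:,:320]=cv2.resize(t[232:332,300:380],(320,400),interpolation=cv2.INTER_CUBIC)
cv[:,320:]=cv2.resize(s[175:275,270:390],(480,400),interpolation=cv2.INTER_CUBIC)
cv2.imwrite('pics/c4.png',cv)
E
```

```text
tray [ 0.0394 -0.0438] z 0.1649 above 0.0216 F [-0.3 -0.9 -2.7] w 23.7 t 18.55 q [-0.84  0.62  1.15  1.83 -0.63  1.11 -0.97]
```

View pics/c4.png

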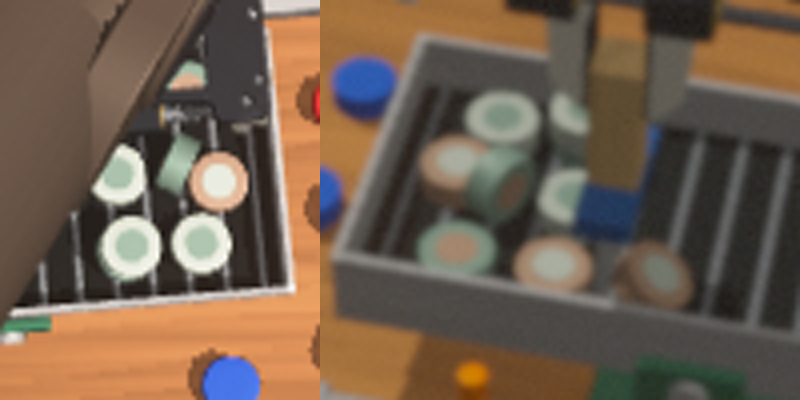

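>>> {"method": "jog_arm", "body": {"moves": [{"fingers":1,"xyz":[0,-0.5,0.6],"angular":[0,0,0]},{"fingers":1,"xyz":[0,-1.0,1.3],"angular":[0,0,0]},{"fingers":1,"xyz":[0,-1.5,1.9],"angular":[0,0,0]},{"fingers":1,"xyz":[0,-2.0,2.15],"angular":[0,0,0]},{"fingers":1,"xyz":[0,-2.8,2.23],"angular":[0,0,0]},{"fingers":1,"xyz":[0,-4,2.27],"angular":[0,0,0]},{"fingers":1,"xyz":[0,-5.4,2.29],"angular":[0,0,0]}]}}

```text
clock: 19.52
position: [0.5669, 0.0594, 0.1423]
ee_rot: [-3.14, -0.094, -0.001]
force: [0.5, -0.4, -0.9]
width: 0.257
```

>>> {"method": "jog_arm", "body": {"moves": [{"fingers":1,"xyz":[0,-1.5,0.02],"angular":[0,0,0]},{"fingers":1,"xyz":[0,-3,0.04],"angular":[0,0,0]},{"fingers":1,"xyz":[0,-4.5,0.06],"angular":[0,0,0]},{"fingers":1,"xyz":[0,-6,0.08],"angular":[0,0,0]},{"fingers":1,"xyz":[0,-7.5,0.1],"angular":[0,0,0]},{"fingers":1,"xyz":[0,-8.8,0.12],"angular":[0,0,0]},{"fingers":1,"xyz":[0,-9.2,0.12],"angular":[0,0,0]}]}}

```text
clock: 20.4
position: [0.5613, 0.1513, 0.1409]
ee_rot: [3.14, 0.096, 0.0]
force: [-0.0, -1.1, -0.4]
width: 0.259
```

```bash
python3 - <<'E'
from h import *
where()
t=grab('top');s=grab('scene')
cv=np.zeros((560,800,3),np.uint8)
cv[:270,:480]=cv2.resize(t[235:325,220:380],(480,270),interpolation=cv2.INTER_CUBIC)
cv[272:560,:800]=cv2.resize(s[180:285,260:480],(800,382),interpolation=cv2.INTER_CUBIC)[:288]
cv2.imwrite('pics/c5.png',cv)
E
```

```text
tray [0.0395 0.1022] z 0.1409 above -0.0005 F [-0.  -1.1 -0.4] w 23.9 t 20.4 q [-1.07  0.68  1.14  1.83 -0.7   1.1  -1.18]
```

View pics/c5.png

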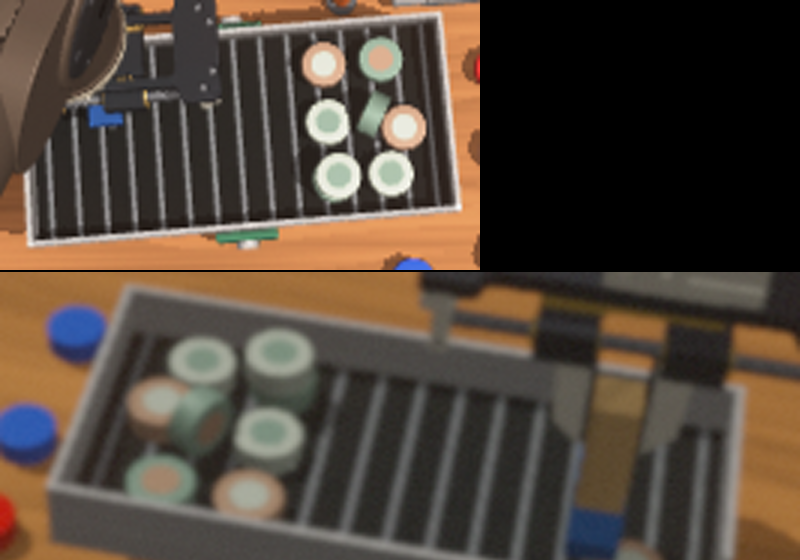

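>>> {"method": "jog_arm", "body": {"moves": [{"fingers":1,"xyz":[0,0.5,-2],"angular":[0,0,0]},{"fingers":1,"xyz":[-1,2.5,-5],"angular":[0,0,0]},{"fingers":1,"xyz":[-3,7,-5],"angular":[0,0,0]},{"fingers":1,"xyz":[-5,12,-5],"angular":[0,0,0]},{"fingers":1,"xyz":[-7,17,-5],"angular":[0,0,0]},{"fingers":1,"xyz":[-7.95,20,-5],"angular":[0,0,0]},{"fingers":1,"xyz":[-7.95,20,-5],"angular":[0,0,0]},{"fingers":1,"xyz":[-7.95,20,-4],"angular":[0,0,0]},{"fingers":1,"xyz":[-7.95,20,-3],"angular":[0,0,0]},{"fingers":1,"xyz":[-7.95,20,-2.45],"angular":[0,0,0]},{"fingers":1,"xyz":[-7.95,20,-2.45],"angular":[0,0,0]}]}}

```text
clock: 21.88
position: [0.4936, -0.0538, 0.1648]
ee_rot: [3.14, 0.095, -0.002]
force: [0.6, 0.0, -2.5]
width: 0.255
```

```bash
python3 - <<'E'
from h import *
where()
E
```

```text
tray [-0.0404 -0.0985] z 0.1648 above 0.0208 F [ 0.6  0.  -2.5] w 23.5 t 21.875 q [-0.84  0.49  1.2   2.   -0.54  1.02 -0.89]
```

>>> {"method": "jog_arm", "body": {"moves": [{"fingers":1,"xyz":[0,-0.9,0],"angular":[0,0,0]},{"fingers":1,"xyz":[0,-1.8,0],"angular":[0,0,0]},{"fingers":1,"xyz":[0,-2.7,0],"angular":[0,0,0]},{"fingers":1,"xyz":[0,-3.6,0],"angular":[0,0,0]},{"fingers":1,"xyz":[0,-4.5,0],"angular":[0,0,0]},{"fingers":1,"xyz":[0,-5.4,0],"angular":[0,0,0]},{"fingers":1,"xyz":[0,-5.9,0.6],"angular":[0,0,0]},{"fingers":1,"xyz":[0,-6.4,1.3],"angular":[0,0,0]},{"fingers":1,"xyz":[0,-6.9,1.9],"angular":[0,0,0]},{"fingers":1,"xyz":[0,-7.4,2.16],"angular":[0,0,0]},{"fingers":1,"xyz":[0,-8.2,2.26],"angular":[0,0,0]},{"fingers":1,"xyz":[0,-9.4,2.3],"angular":[0,0,0]}]}}

```text
clock: 23.38
position: [0.4884, 0.0402, 0.1425]
ee_rot: [-3.14, -0.093, -0.0]
force: [1.2, -0.9, -1.9]
width: 0.26
```

>>> {"method": "jog_arm", "body": {"moves": [{"fingers":1,"xyz":[0,-1.5,0.02],"angular":[0,0,0]},{"fingers":1,"xyz":[0,-3,0.04],"angular":[0,0,0]},{"fingers":1,"xyz":[0,-4.5,0.06],"angular":[0,0,0]},{"fingers":1,"xyz":[0,-6,0.08],"angular":[0,0,0]},{"fingers":1,"xyz":[0,-7.5,0.1],"angular":[0,0,0]},{"fingers":1,"xyz":[0,-9,0.12],"angular":[0,0,0]},{"fingers":1,"xyz":[0,-10.3,0.13],"angular":[0,0,0]},{"fingers":1,"xyz":[0,-10.5,0.13],"angular":[0,0,0]}]}}

```text
clock: 24.38
position: [0.4819, 0.1457, 0.141]
ee_rot: [-3.14, -0.096, 0.0]
force: [-0.2, 0.5, -1.6]
width: 0.262
```

```bash
python3 - <<'E'
from h import *
where()
t=grab('top');s=grab('scene')
cv=np.zeros((600,800,3),np.uint8)
cv[:270,:480]=cv2.resize(t[235:325,220:380],(480,270),interpolation=cv2.INTER_CUBIC)
cv[272:600,:800]=cv2.resize(s[180:285,260:480],(800,382),interpolation=cv2.INTER_CUBIC)[:328]
cv2.imwrite('pics/c6.png',cv)
E
```

```text
tray [-0.0401  0.1013] z 0.141 above -0.0003 F [-0.2  0.5 -1.6] w 24.1 t 24.375 q [-1.22  0.56  1.2   2.02 -0.63  1.   -1.21]
```

View pics/c6.png

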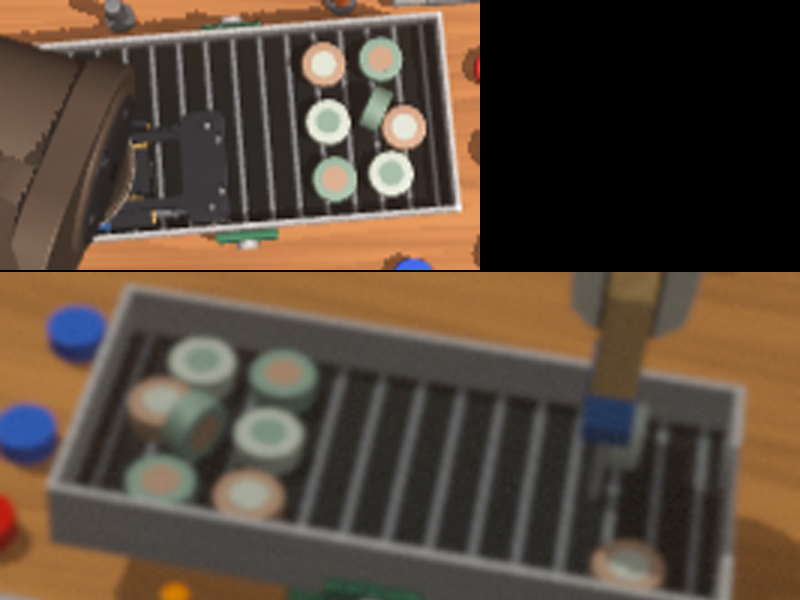

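>>> {"method": "jog_arm", "body": {"moves": [{"fingers":1,"xyz":[0,0.5,-2],"angular":[0,0,0]},{"fingers":1,"xyz":[0.5,2.5,-5.4],"angular":[0,0,0]},{"fingers":1,"xyz":[1.5,7.5,-5.4],"angular":[0,0,0]},{"fingers":1,"xyz":[2.5,12.5,-5.4],"angular":[0,0,0]},{"fingers":1,"xyz":[3.5,17.5,-5.4],"angular":[0,0,0]},{"fingers":1,"xyz":[4,22,-5.4],"angular":[0,0,0]},{"fingers":1,"xyz":[4,24.1,-5.4],"angular":[0,0,0]},{"fingers":1,"xyz":[4,24.1,-5],"angular":[0,0,0]},{"fingers":1,"xyz":[4,24.1,-4],"angular":[0,0,0]},{"fingers":1,"xyz":[4,24.1,-3],"angular":[0,0,0]},{"fingers":1,"xyz":[4,24.1,-2.5],"angular":[0,0,0]},{"fingers":1,"xyz":[4,24.1,-2.5],"angular":[0,0,0]}]}}

```text
clock: 25.98
position: [0.5361, -0.0931, 0.1656]
ee_rot: [-3.14, -0.095, 0.001]
force: [0.6, -0.0, -2.4]
width: 0.257
```

>>> {"method": "jog_arm", "body": {"moves": [{"fingers":1,"xyz":[0,-1,0],"angular":[0,0,0]},{"fingers":1,"xyz":[0,-2,0],"angular":[0,0,0]},{"fingers":1,"xyz":[0,-3,0],"angular":[0,0,0]},{"fingers":1,"xyz":[0,-4,0],"angular":[0,0,0]},{"fingers":1,"xyz":[0,-5,0],"angular":[0,0,0]},{"fingers":1,"xyz":[0,-6,0.02],"angular":[0,0,0]},{"fingers":1,"xyz":[0,-7,0.04],"angular":[0,0,0]},{"fingers":1,"xyz":[0,-8,0.06],"angular":[0,0,0]},{"fingers":1,"xyz":[0,-9,0.08],"angular":[0,0,0]},{"fingers":1,"xyz":[0,-9.6,0.08],"angular":[0,0,0]},{"fingers":1,"xyz":[0,-9.6,0.08],"angular":[0,0,0]}]}}

```text
clock: 27.35
position: [0.5302, 0.0034, 0.165]
ee_rot: [-3.139, -0.095, 0.001]
force: [-0.5, 0.1, -3.0]
width: 0.255
```

```bash
python3 - <<'E'
from h import *
where()
t=grab('top');s=grab('scene')
cv=np.zeros((600,800,3),np.uint8)
cv[:270,:480]=cv2.resize(t[235:325,220:380],(480,270),interpolation=cv2.INTER_CUBIC)
cv[272:600,:800]=cv2.resize(s[180:285,260:480],(800,382),interpolation=cv2.INTER_CUBIC)[:328]
cv2.imwrite('pics/c7.png',cv)
E
```

```text
tray [-0.0004 -0.0437] z 0.165 above 0.0217 F [-0.5  0.1 -3. ] w 23.4 t 27.35 q [-0.88  0.53  1.14  1.93 -0.56  1.05 -1.01]
```

View pics/c7.png

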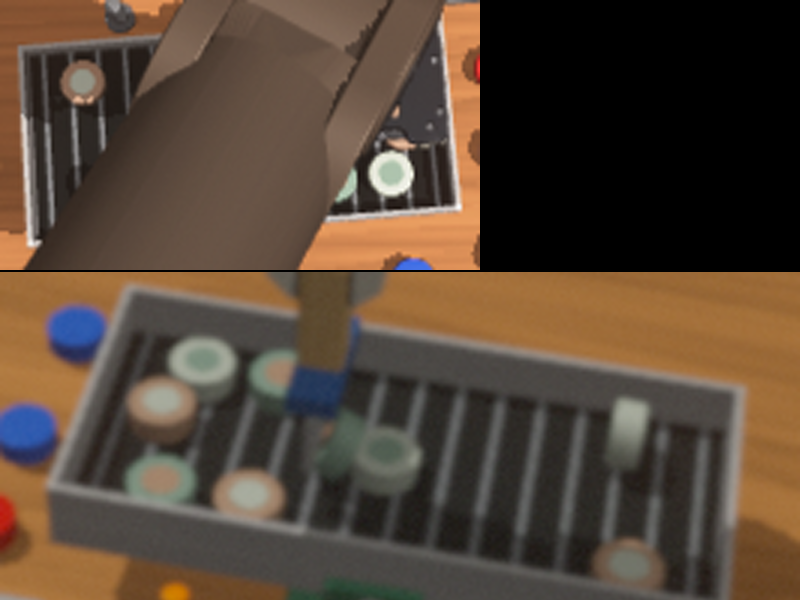

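```bash
python3 - <<'E'
from h import *
f=lambda X,Y,z:w2t(pt('scene',260+X/3.636-.4,180+(Y-272)/3.636-.4,z)).round(3)
print('Smid top',f(388,452,.072),'Umid mid',f(340,445,.075),'U bottom',f(335,472,.057),'Utop',f(345,412,.09))
print('UC bottom',f(628,465,.055),'UC top',f(630,402,.091),'UA',f(628,562,.07))
print('Lmid',f(163,402,.072),'LC',f(283,370,.072),'LA',f(250,493,.072),'SA',f(160,480,.072),'SC',f(203,358,.072))
E
```

```text
Smid top [-0.002 -0.006] Umid mid [ 0.001 -0.031] U bottom [ 0.004 -0.032] Utop [-0.008 -0.031]
UC bottom [-0.04   0.118] UC top [-0.049  0.112] UA [0.043 0.124]
Lmid [-0.011 -0.13 ] LC [-0.05  -0.073] LA [ 0.043 -0.07 ] SA [ 0.045 -0.117] SC [-0.049 -0.117]
```

>>> {"method": "jog_arm", "body": {"moves": [{"fingers":1,"xyz":[0,0.3,-1.5],"angular":[0,0,0]},{"fingers":1,"xyz":[0,0,-3],"angular":[0,0,0]},{"fingers":1,"xyz":[0,-2,-3],"angular":[0,0,0]},{"fingers":1,"xyz":[0,-4.6,-3],"angular":[0,0,0]},{"fingers":1,"xyz":[0,-4.6,-2],"angular":[0,0,0]},{"fingers":1,"xyz":[0,-4.6,-0.6],"angular":[0,0,0]},{"fingers":1,"xyz":[0,-4.6,0],"angular":[0,0,0]},{"fingers":1,"xyz":[0,-3.6,0],"angular":[0,0,0]},{"fingers":1,"xyz":[0,-2.6,0],"angular":[0,0,0]},{"fingers":1,"xyz":[0,-1.6,0],"angular":[0,0,0]},{"fingers":1,"xyz":[0,-0.6,0],"angular":[0,0,0]},{"fingers":1,"xyz":[0,0.4,0],"angular":[0,0,0]}]}}

```text
clock: 28.95
position: [0.5309, -0.0026, 0.1655]
ee_rot: [-3.14, -0.093, -0.0]
force: [0.9, -0.1, -2.3]
width: 0.258
```

```bash
python3 - <<'E'
from h import *
where()
f=lambda X,Y,z:w2t(pt('top',220+X/3-.3,235+Y/3-.3,z)).round(3)
print('Lmid top view',f(403,128,.073))
E
```

```text
tray [-0.0001 -0.0497] z 0.1655 above 0.0221 F [ 0.9 -0.1 -2.3] w 23.7 t 28.95 q [-0.87  0.53  1.13  1.92 -0.56  1.05 -1.  ]
Lmid top view [-0.009 -0.129]
```

>>> {"method": "jog_arm", "body": {"moves": [{"fingers":1,"xyz":[0,0,-2],"angular":[0,0,0]},{"fingers":1,"xyz":[-1,-4,-3],"angular":[0,0,0]},{"fingers":1,"xyz":[-2,-9,-3],"angular":[0,0,0]},{"fingers":1,"xyz":[-3,-14,-3],"angular":[0,0,0]},{"fingers":1,"xyz":[-4,-18.5,-3],"angular":[0,0,0]},{"fingers":1,"xyz":[-4,-19.5,-3],"angular":[0,0,0]},{"fingers":1,"xyz":[-4,-19.5,-2.5],"angular":[0,0,0]},{"fingers":1,"xyz":[-4,-19.5,-1.5],"angular":[0,0,0]},{"fingers":1,"xyz":[-4,-19.5,-0.5],"angular":[0,0,0]},{"fingers":1,"xyz":[-4,-19.5,0.3],"angular":[0,0,0]},{"fingers":1,"xyz":[-4,-19.5,0.3],"angular":[0,0,0]}]}}

```text
clock: 30.32
position: [0.4789, 0.1899, 0.1616]
ee_rot: [3.14, 0.092, -0.002]
force: [-0.4, -0.6, -2.1]
width: 0.261
```

>>> {"method": "jog_arm", "body": {"moves": [{"fingers":1,"xyz":[0,1,0],"angular":[0,0,0]},{"fingers":1,"xyz":[0,2,0],"angular":[0,0,0]},{"fingers":1,"xyz":[0,3,0],"angular":[0,0,0]},{"fingers":1,"xyz":[0,4,0],"angular":[0,0,0]},{"fingers":1,"xyz":[0,4.8,0],"angular":[0,0,0]},{"fingers":1,"xyz":[0,4.8,0],"angular":[0,0,0]},{"fingers":1,"xyz":[0,4.8,-3],"angular":[0,0,0]}]}}

```text
clock: 31.2
position: [0.4807, 0.1427, 0.1913]
ee_rot: [3.139, 0.094, -0.005]
force: [0.5, -0.2, -1.3]
width: 0.255
```

```bash
python3 - <<'E'
from h import *
where()
t=grab('top');s=grab('scene')
cv=np.zeros((600,800,3),np.uint8)
cv[:270,:480]=cv2.resize(t[235:325,220:380],(480,270),interpolation=cv2.INTER_CUBIC)
cv[272:600,:800]=cv2.resize(s[180:285,260:480],(800,382),interpolation=cv2.INTER_CUBIC)[:328]
cv2.imwrite('pics/c8.png',cv)
E
```

```text
tray [-0.0414  0.0984] z 0.1913 above 0.0499 F [ 0.5 -0.2 -1.3] w 23.5 t 31.2 q [-1.26  0.47  1.23  1.96 -0.51  1.08 -1.32]
```

View pics/c8.png

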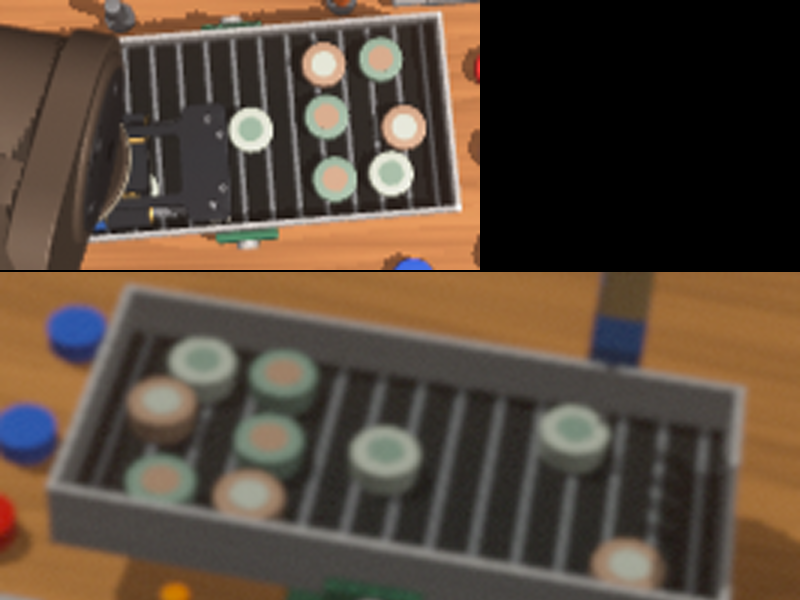

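>>> {"method": "jog_arm", "body": {"moves": [{"fingers":1,"xyz":[0.5,3,0],"angular":[0,0,0]},{"fingers":1,"xyz":[1.5,8,0],"angular":[0,0,0]},{"fingers":1,"xyz":[2.5,13,0],"angular":[0,0,0]},{"fingers":1,"xyz":[3.5,18,0],"angular":[0,0,0]},{"fingers":1,"xyz":[3.8,23,0],"angular":[0,0,0]},{"fingers":1,"xyz":[3.8,25.4,0],"angular":[0,0,0]},{"fingers":1,"xyz":[3.8,25.4,0],"angular":[0,0,0]},{"fingers":1,"xyz":[3.8,25.4,0],"angular":[0,0,0]}]}}

```text
clock: 32.3
position: [0.5352, -0.1074, 0.1917]
ee_rot: [-3.139, -0.095, 0.001]
force: [-0.5, 1.2, -2.3]
width: 0.26
```

```bash
python3 - <<'E'
from h import *
where()
E
```

```text
tray [-0.0021 -0.1546] z 0.1917 above 0.0469 F [-0.5  1.2 -2.3] w 23.9 t 32.3 q [-0.65  0.51  1.1   1.86 -0.51  1.1  -0.87]
```

>>> {"method": "jog_arm", "body": {"moves": [{"fingers":1,"xyz":[0,0.1,1.5],"angular":[0,0,0]},{"fingers":1,"xyz":[0,0.1,3],"angular":[0,0,0]},{"fingers":1,"xyz":[0,0.1,4],"angular":[0,0,0]},{"fingers":1,"xyz":[0,0.1,4.4],"angular":[0,0,0]},{"fingers":1,"xyz":[0,0.1,4.55],"angular":[0,0,0]},{"fingers":1,"xyz":[0,0.1,4.6],"angular":[0,0,0]},{"fingers":1,"xyz":[0,0.1,4.65],"angular":[0,0,0]},{"fingers":1,"xyz":[0,0.1,4.7],"angular":[0,0,0]},{"fingers":1,"xyz":[0,0.1,4.7],"angular":[0,0,0]}]}}

```text
clock: 33.42
position: [0.5353, -0.1097, 0.1454]
ee_rot: [-3.14, -0.094, -0.0]
force: [-0.4, 0.9, -1.5]
width: 0.256
```

>>> {"method": "jog_arm", "body": {"moves": [{"fingers":1,"xyz":[0,0,0.02],"angular":[0,0,0]},{"fingers":1,"xyz":[0,0,0.02],"angular":[0,0,0]}]}}

```text
clock: 33.67
position: [0.5353, -0.1097, 0.1451]
ee_rot: [-3.14, -0.094, -0.0]
force: [-0.1, 0.2, -3.6]
width: 0.258
```

>>> {"method": "jog_arm", "body": {"moves": [{"fingers":1,"xyz":[0,0,0.05],"angular":[0,0,0]},{"fingers":1,"xyz":[0,-0.8,0.1],"angular":[0,0,0]},{"fingers":1,"xyz":[0,-2,0.12],"angular":[0,0,0]},{"fingers":1,"xyz":[0,-3.4,0.14],"angular":[0,0,0]},{"fingers":1,"xyz":[0,-4.8,0.16],"angular":[0,0,0]},{"fingers":1,"xyz":[0,-6.2,0.18],"angular":[0,0,0]},{"fingers":1,"xyz":[0,-7.6,0.2],"angular":[0,0,0]}]}}

```text
clock: 34.55
position: [0.5308, -0.033, 0.1432]
ee_rot: [3.14, 0.094, 0.0]
force: [0.1, -3.7, 1.7]
width: 0.26
```

>>> {"method": "jog_arm", "body": {"moves": [{"fingers":1,"xyz":[0,-1.4,0.02],"angular":[0,0,0]},{"fingers":1,"xyz":[0,-2.8,0.04],"angular":[0,0,0]},{"fingers":1,"xyz":[0,-4.2,0.06],"angular":[0,0,0]},{"fingers":1,"xyz":[0,-5.2,0.07],"angular":[0,0,0]},{"fingers":1,"xyz":[0,-5.7,0.07],"angular":[0,0,0]},{"fingers":1,"xyz":[0,-5.7,0.07],"angular":[0,0,0]}]}}

```text
clock: 35.3
position: [0.5273, 0.0238, 0.1424]
ee_rot: [-3.139, -0.095, 0.0]
force: [0.3, 0.8, 3.1]
width: 0.257
```

```bash
python3 - <<'E'
from h import *
where()
E
```

```text
tray [-0.0021 -0.0231] z 0.1424 above -0.0006 F [0.3 0.8 3.1] w 23.7 t 35.3 q [-0.89  0.55  1.09  1.96 -0.58  0.99 -1.04]
```

>>> {"method": "jog_arm", "body": {"moves": [{"fingers":1,"xyz":[0,0.2,-2],"angular":[0,0,0]},{"fingers":1,"xyz":[0,0.2,-5.8],"angular":[0,0,0]},{"fingers":1,"xyz":[-0.5,4,-5.8],"angular":[0,0,-0.03]},{"fingers":1,"xyz":[-1.3,9,-5.8],"angular":[0,0,-0.07]},{"fingers":1,"xyz":[-2,14,-5.8],"angular":[0,0,-0.1]},{"fingers":1,"xyz":[-5.6,38.3,-5.8],"angular":[0,0,-0.28]},{"fingers":1,"xyz":[-5.6,38.3,-5.8],"angular":[0,0,-0.28]},{"fingers":1,"xyz":[-5.6,38.3,-5.8],"angular":[0,0,-0.28]},{"fingers":1,"xyz":[-5.6,38.3,-5.8],"angular":[0,0,-0.28]},{"fingers":1,"xyz":[-5.6,38.3,-5.8],"angular":[0,0,-0.28]},{"fingers":1,"xyz":[-5.6,38.3,-5.8],"angular":[0,0,-0.28]},{"fingers":1,"xyz":[-5.6,38.3,-5.8],"angular":[0,0,-0.28]}]}}

```text
clock: 36.8
position: [0.495, -0.3606, 0.1999]
ee_rot: [-3.094, -0.534, -0.0]
force: [0.0, 0.2, -3.2]
width: 0.259
```

```bash
python3 - <<'E'
from h import *
st=where();print(st['position'],st['ee_rot'],tool_cmd([.4944,-.3624,.12],.3425+np.pi/2))
y=R.from_rotvec([3.0955,.5358,0]).as_matrix()[:,1];print('grasp yaw',np.arctan2(-y[1],-y[0])-np.pi/2)
t=grab('top');s=grab('scene')
cv=np.zeros((600,800,3),np.uint8)
cv[:270,:480]=cv2.resize(t[235:325,220:380],(480,270),interpolation=cv2.INTER_CUBIC)
cv[:270,490:760]=cv2.resize(s[110:230,140:260],(270,270),interpolation=cv2.INTER_CUBIC)
cv[272:600,:800]=cv2.resize(s[180:285,260:480],(800,382),interpolation=cv2.INTER_CUBIC)[:328]
cv2.imwrite('pics/c9.png',cv)
E
```

```text
tray [-0.0574 -0.4049] z 0.1999 above 0.0518 F [ 0.   0.2 -3.2] w 23.8 t 36.8 q [-0.06  0.56  0.95  1.68 -0.49  1.16 -0.21]
[ 0.49498071 -0.36056463  0.19988971] [-3.09386908e+00 -5.34309947e-01 -5.94893572e-05] (array([-0.12,  0.17,  7.99]), array([-0.002, -0.   , -0.   ]))
grasp yaw 0.34278358665182007
```

View pics/c9.png

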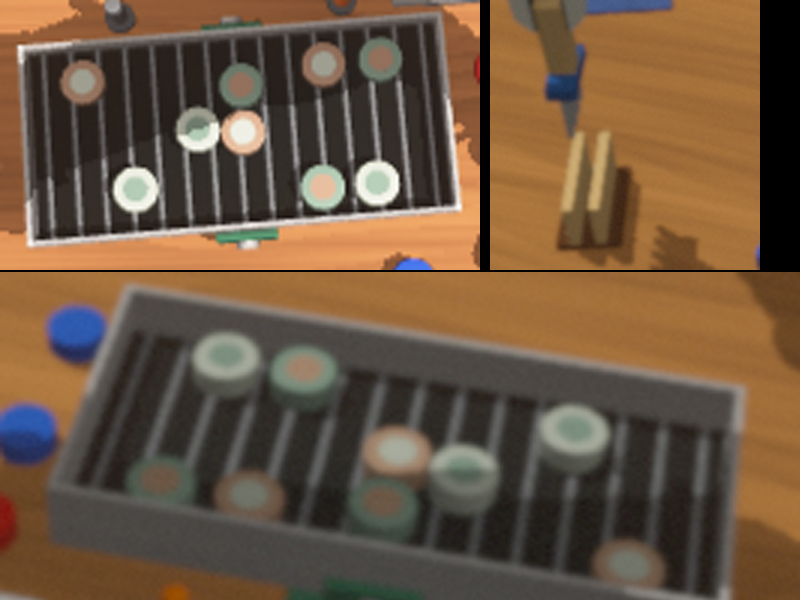

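```bash
python3 - <<'E'
from h import *
f=lambda X,Y,z=.072:w2t(pt('top',220+X/3-.3,235+Y/3-.3,z))
p=np.array([f(*q) for q in[(83,82),(135,190),(197,130),(243,132),(240,86),(323,65),(380,60),(322,187),(377,184)]])
print(p.round(3)); from scipy.spatial.distance import pdist; print(np.sort(pdist(p))[:5].round(4))
E
```

```text
[[ 0.046  0.123]
 [-0.043  0.086]
 [ 0.001  0.034]
 [-0.003 -0.002]
 [ 0.034 -0.002]
 [ 0.046 -0.07 ]
 [ 0.047 -0.116]
 [-0.051 -0.061]
 [-0.052 -0.105]]
[0.0366 0.0369 0.0436 0.046  0.0489]
```

>>> {"method": "jog_arm", "body": {"moves": [{"fingers":1,"xyz":[-0.1,0.1,0.5],"angular":[0,0,0]},{"fingers":1,"xyz":[-0.1,0.1,2],"angular":[0,0,0]},{"fingers":1,"xyz":[-0.1,0.1,4],"angular":[0,0,0]},{"fingers":1,"xyz":[-0.1,0.1,4.8],"angular":[0,0,0]},{"fingers":1,"xyz":[-0.1,0.1,4.8],"angular":[0,0,0]},{"fingers":1,"xyz":[-0.1,0.1,4.8],"angular":[0,0,0]}]}}

```text
clock: 37.65
position: [0.4938, -0.3643, 0.1528]
ee_rot: [3.096, 0.531, 0.0]
force: [0.2, 0.3, -2.2]
width: 0.258
```

```bash
python3 - <<'E'
from h import *
st=where();print(st['position'],st['ee_rot'],tool_cmd([.4944,-.3624,.094],.3428+np.pi/2))
E
```

```text
tray [-0.0588 -0.4085] z 0.1528 above 0.0046 F [ 0.2  0.3 -2.2] w 23.7 t 37.65 q [-0.03  0.61  0.91  1.73 -0.54  1.07 -0.17]
[ 0.49382017 -0.36426696  0.15275495] [3.09591966e+00 5.30538168e-01 4.79262409e-04] (array([ 0.12, -0.16,  5.88]), array([ 0.001, -0.   , -0.003]))
```

>>> {"method": "jog_arm", "body": {"moves": [{"fingers":1,"xyz":[0.1,-0.15,0.5],"angular":[0,0,0]},{"fingers":1,"xyz":[0.1,-0.15,1],"angular":[0,0,0]},{"fingers":1,"xyz":[0.1,-0.15,1.3],"angular":[0,0,0]},{"fingers":1,"xyz":[0.1,-0.15,1.3],"angular":[0,0,0]}]}}

```text
clock: 38.15
position: [0.494, -0.362, 0.1392]
ee_rot: [-3.096, -0.531, 0.0]
force: [0.0, 0.5, -1.4]
width: 0.258
```

```bash
python3 - <<'E'
from h import *
st=where();print(st['position'],st['ee_rot'],tool_cmd([.4944,-.3624,.094],.3428+np.pi/2))
E
```

```text
tray [-0.0585 -0.4062] z 0.1392 above -0.009 F [ 0.   0.5 -1.4] w 23.7 t 38.15 q [-0.03  0.62  0.9   1.75 -0.55  1.05 -0.16]
[ 0.4940052  -0.36201301  0.1391512 ] [-3.09607774e+00 -5.30997454e-01  4.97607852e-04] (array([0.03, 0.05, 4.52]), array([-0.   ,  0.   , -0.003]))
```

Aligned within 0.5 mm; lower into the slot.

>>> {"method": "jog_arm", "body": {"moves": [{"fingers":1,"xyz":[0,0,0.7],"angular":[0,0,0]},{"fingers":1,"xyz":[0,0,1.5],"angular":[0,0,0]},{"fingers":1,"xyz":[0,0,2.3],"angular":[0,0,0]},{"fingers":1,"xyz":[0,0,3.1],"angular":[0,0,0]},{"fingers":1,"xyz":[0,0,3.8],"angular":[0,0,0]},{"fingers":1,"xyz":[0,0,4.2],"angular":[0,0,0]},{"fingers":1,"xyz":[0,0,4.35],"angular":[0,0,0]},{"fingers":1,"xyz":[0,0,4.42],"angular":[0,0,0]},{"fingers":1,"xyz":[0,0,4.45],"angular":[0,0,0]},{"fingers":1,"xyz":[0,0,4.45],"angular":[0,0,0]}]}}

```text
clock: 39.4
position: [0.4942, -0.3622, 0.0951]
ee_rot: [3.096, 0.531, 0.0]
force: [0.1, -0.5, -2.2]
width: 0.259
```

>>> {"method": "jog_arm", "body": {"moves": [{"fingers":1,"xyz":[0,0,0.05],"angular":[0,0,0]},{"fingers":1,"xyz":[0,0,0.08],"angular":[0,0,0]},{"fingers":1,"xyz":[0,0,0.08],"angular":[0,0,0]}]}}

```text
clock: 39.78
position: [0.4941, -0.3621, 0.0941]
ee_rot: [-3.096, -0.531, -0.0]
force: [0.4, 0.4, -2.2]
width: 0.258
```

>>> {"method": "jog_arm", "body": {"moves": [{"fingers":1,"xyz":[0,0,0.03],"angular":[0,0,0]},{"fingers":1,"xyz":[0,0,0.03],"angular":[0,0,0]}]}}

```text
clock: 40.02
position: [0.4941, -0.3621, 0.0938]
ee_rot: [-3.096, -0.531, -0.0]
force: [-0.1, 1.3, -2.0]
width: 0.26
```

>>> {"method": "jog_arm", "body": {"moves": [{"fingers":1,"xyz":[0,0,0.03],"angular":[0,0,0]},{"fingers":1,"xyz":[0,0,0.03],"angular":[0,0,0]}]}}

```text
clock: 40.28
position: [0.4941, -0.3622, 0.0937]
ee_rot: [3.096, 0.531, 0.0]
force: [-1.2, 1.8, 0.9]
width: 0.261
```

>>> {"method": "jog_arm", "body": {"moves": [{"fingers":1,"xyz":[0,0,0.03],"angular":[0,0,0]},{"fingers":1,"xyz":[0,0,0.03],"angular":[0,0,0]}]}}

```text
clock: 40.52
position: [0.4942, -0.3622, 0.0937]
ee_rot: [-3.096, -0.531, -0.001]
force: [-1.1, 2.1, 5.4]
width: 0.253
```

Seated. Release, then rise slowly.

>>> {"method": "jog_arm", "body": {"moves": [{"fingers":1,"xyz":[0,0,-0.03],"angular":[0,0,0]},{"fingers":-1,"xyz":[0,0,-0.03],"angular":[0,0,0]},{"fingers":-1,"xyz":[0,0,-0.03],"angular":[0,0,0]},{"fingers":-1,"xyz":[0,0,-0.03],"angular":[0,0,0]},{"fingers":-1,"xyz":[0,0,-0.03],"angular":[0,0,0]},{"fingers":-1,"xyz":[0,0,-0.03],"angular":[0,0,0]},{"fingers":-1,"xyz":[0,0,-0.03],"angular":[0,0,0]},{"fingers":-1,"xyz":[0,0,-0.03],"angular":[0,0,0]}]}}

```text
clock: 41.52
position: [0.4941, -0.3621, 0.0935]
ee_rot: [-3.096, -0.531, -0.0]
force: [0.3, -0.3, 1.2]
width: 0.966
```

>>> {"method": "jog_arm", "body": {"moves": [{"fingers":-1,"xyz":[0,0,-2],"angular":[0,0,0]},{"fingers":-1,"xyz":[0,0,-5],"angular":[0,0,0]},{"fingers":-1,"xyz":[0,0,-9],"angular":[0,0,0]},{"fingers":-1,"xyz":[0,0,-14],"angular":[0,0,0]},{"fingers":-1,"xyz":[0,4,-14],"angular":[0,0,0]},{"fingers":-1,"xyz":[0,9,-14],"angular":[0,0,0]},{"fingers":-1,"xyz":[0,14,-14],"angular":[0,0,0]},{"fingers":-1,"xyz":[0,14,-14],"angular":[0,0,0]},{"fingers":-1,"xyz":[0,14,-14],"angular":[0,0,0]}]}}

```text
clock: 42.65
position: [0.5405, -0.4941, 0.2343]
ee_rot: [3.096, 0.53, -0.0]
force: [-0.7, 0.8, -0.5]
width: 1.0
```

```bash
python3 - <<'E'
from h import *
where()
t=grab('top');s=grab('scene')
t0=cv2.imread('pics/top0.png')
cv=np.zeros((600,800,3),np.uint8)
cv[:200,:356]=cv2.resize(t[235:325,220:380],(356,200),interpolation=cv2.INTER_CUBIC)
cv[:200,360:560]=cv2.resize(t0[255:325,435:505],(200,200),interpolation=cv2.INTER_CUBIC)
cv[:200,565:765]=cv2.resize(t[255:325,435:505],(200,200),interpolation=cv2.INTER_CUBIC)
cv[205:600,:527]=cv2.resize(s,(527,395))
cv[205:600,530:800]=cv2.resize(s[130:240,145:220],(270,395),interpolation=cv2.INTER_CUBIC)
cv2.imwrite('pics/c10.png',cv)
E
```

```text
tray [-0.02   -0.5409] z 0.2343 above 0.0844 F [-0.7  0.8 -0.5] w 92.0 t 42.65 q [ 0.21  0.73  0.9   1.29 -0.56  1.38 -0.15]
```

View pics/c10.png

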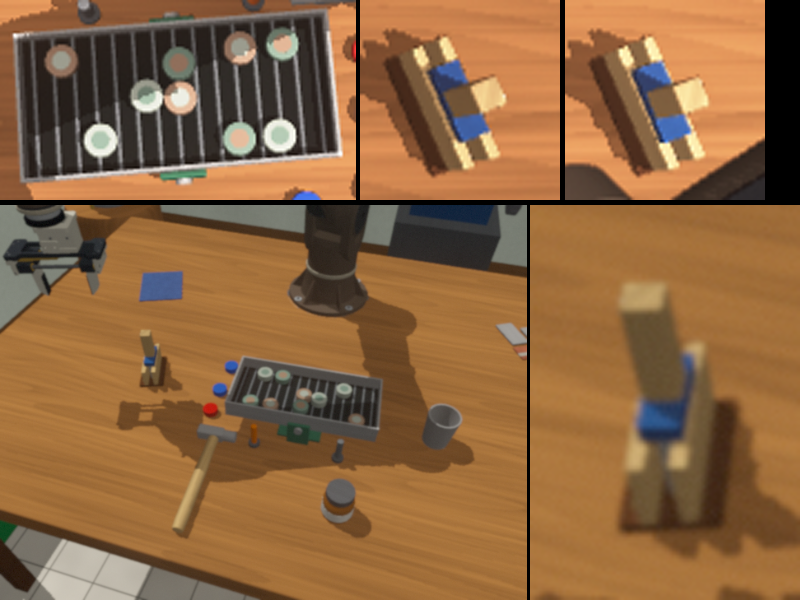

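The rake stands in its rest as it did at the start. All nine stones are flat, and the bystanders have not moved.

```bash
python3 -c "
from cell import job
print(job.sign_off())"
```

```text
the job is handed in; nothing more can be done
None
```

The nine stones are spread along the tray in one flat layer, the rake is back in its rest and released, and the job is handed in. The clock read about 42.7 s.

**Raking:** I found the floor's height and slope by touching it at two points. I then made three long strokes on the floor. The highest net press I read was about 5 N, but the force is only reported at the end of each call, so peaks in between were not seen.

**Final layer:** By camera measurement there are 4 stones in the starting third, 3 in the middle and 2 in the far third. No stone lies on another; the closest centres are about 36.6 mm apart, so two pairs roughly touch. It is uneven by one or two stones per third.

**Rake and bystanders:** The rake looks the same in its rest as in the first picture. The cup, jar and hammer look undisturbed. I judged both by eye and did not measure them.

**Departures from the plan:**
- Three stacked stones could not be separated with the teeth on the floor, so I pushed their tops off with the teeth about 21 mm up. These were short pushes, not floor strokes as the task asks.
- Two stones ended up on edge or leaning along the way, and I tipped them flat with the rake, again with the teeth raised.
- On parts of the first two strokes, and where the third began at the wall, the net force was under about 2 N. The teeth may have only grazed the floor there, or briefly not touched it.

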